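# Tip the knobbed instrument case out of the packed rack

## Robot

A 6-joint arm with a two-finger parallel gripper is mounted at the origin on the work surface. World frame = base frame: x ahead of the robot, y to its left, z up, the work surface at z = 0. Lengths are in m, angles in degrees, forces in N, time in s.
With the tool pointing down it reaches from about 0.3 to 0.75 m from the base axis. Payload 8.5 kg.
Tool frame: the origin (TCP) lies on the centre line of the jaws, within the pads' length; the fingertips stand 17 mm ahead of it and the grasp point (between the pads) lies 2 mm behind it; z points along the fingers, y is the line along which they close (so a half turn about z gives the same grasp; the last joint's range is limited). The gripper opens to 85 mm and grips with 20 to 120 N. Pads are 22 mm wide; open, the fingers measure 114 mm over their backs; the gripper's body (76 mm by 85 mm) begins 54 mm behind the grasp point. The pads swing forward as they close: fully open they stand 13 mm farther back than shut.
Start: joints at [-89.112, 21.807, 74.336, -0, 83.858, -12.336], TCP at [0.126, -0.535, 0.248] pointing down, gripper open.
Joint ranges: [-178.18, 178.18], [-50.72, 133.34], [12.68, 142.11], [-81.47, 261.47], [9.98, 163.14], [-165.26, 165.26]. Speed limits (degrees/s): [136.94, 136.94, 180, 180, 180, 180].

## Interface

Orientations are given as a 3x3 rotation matrix whose columns are the frame's x, y, z axes.
In Python, from rig import env gives the robot as it stands.
- The arm moves only by the shell command python3 -m handwheel 'ROWS' [OPENING] [FORCE]. ROWS is JSON, a list that holds one entry, the list of rows, each a list of 4 numbers: the shift along the tool's x, y, z in m, then the turn about the tool's z in rad. In form: [[[x, y, z, roll], ...]]. A call has 1 to 5 rows; each row shifts and turns the commanded pose from where the row before left it, along the tool's axes as they then stand; what a row does not reach is not made up. A row lasts 1/12 s, in which the tool goes at most 41.7 mm and 7.16 degrees, less where a joint would pass 70% of its speed; a pose out of reach is approached as far as the arm can. A call is refused whole if a number of a shift passes 0.0417 or a number of a turn 0.125, either way. A call with a gripper value outside its range is refused whole. OPENING is the opening in per cent of the stroke, from 0 (shut) to 100 (fully open), set as the call begins (- or left out, the last holds). The fingers move at their own pace and stop on an object; FORCE is the grip in N (left out, the last holds). Time passes only in rows, so rows that do not move let the fingers close. It gives the time, the measured TCP pose, the force and the opening at its end, in the units of the state.
- env.observe(): the state, without advancing time (a new reading comes with each control period).
- env.get_image(name): name is "scene" or "top"; returns (picture, depth): 420x560x3 uint8, red, green, blue; 420x560 float32, m along the optical axis (not along the pixel's ray), 0 where there is no reading.
- env.camera_params(name): a dict with "K" (3x3 intrinsics, pixels), "rvec" (rotation vector, rad) and "tvec" (3), from world to camera coordinates, as OpenCV has them. Camera axes: x right, y down, z forward; pixel columns grow to the right and rows downward; lengths in m; the calibration is good to about 2 mm. A picture is of the moment at which its call begins. camera_params takes no time and is no camera call.
- env.close_job(): hands the job in, once; it reports no verdict.
The state is a dict: "time_s": time; "q": joint angles; "qvel": joint speeds; "joint_efforts": joint torques, N m; "position": TCP position; "tool_rot": TCP orientation; "ft_force": force on the tool from outside, world axes, zero at the start; "wrist_torque": the same for the moment, N m; "grip_width": finger opening in m.
Only numpy, scipy, OpenCV 4.12 (cv2) and the standard library are available. Lean on these libraries where they do the work, as an engineer would, in place of code of your own. Each camera call takes 0.05 s, during which the arm holds its last target. There are 200 camera calls.

## Task

Three black instrument cases stand side by side, tightly packed, in the steel rack. Take the one with the thick square brass knob by that knob, tip its top out towards the open front of the rack by some 15 to 20 degrees with its foot still standing in the rack, so that it comes out from under the bar along the back, and only then lift it out. Stand it upright in the middle of the white enamel tray, setting it down before letting go, and leave the two cases with flat tabs where they are.

Things in the scene. Friction and masses are not known exactly. Their poses are not given: they have to be found in the camera images.
- case_center (a point): middle of the case to fetch: black box 110 mm front to back (x, front = -x), 40 wide (y, along the row), 110 high (z), about 0.35 kg. On top an upright square brass block knob, 22 (x) x 24 (y) mm, 40 mm tall, its axis 15 mm in front of the middle (x = -15, z = 55 to 95 mm). Its place in the row varies. Cases stand 2 mm apart (pitch 42): fingers fit only in front of and behind the knob.
- tray: fixed white enamel tray, 190 mm (its x) by 160 mm (its y), rim 22 mm high, walls 5 mm; the origin is at the centre of its underside and its inner floor lies 5 mm above that. The case may stand at any heading in it.
- tab_a_center (a point): middle of a case like the one to fetch (same size and axes), but with a flat upright brass tab on top (36 mm front to back, 8 thick, 36 tall) instead of the knob. The fixed steel rack has the cases' heading; its floor is 8 mm thick, with a lip 6 mm above it, 3 mm in front of the cases' feet; end cheeks 70 mm tall.
- tab_b_center (a point): middle of the other case with a flat tab, same as the first. Along the rack's back a retaining bar (8 mm high, 12 deep) overhangs the rear 7 mm of the case tops, 14 mm above them: no straight lift. Tipped 15 degrees or more about its front lower edge, a case is clear of it; then draw it up and to the front, so that its rear foot passes the bar too.
Mind the look-alikes: they are no part of the job. What is shaped like the part that bears case_center but green or purple is not meant.

How it is judged:
By the outcome, as a careful person would: the job done as asked, in the order asked, and still so for the second after the job is handed in, with the robot touching nothing.
It also fails if it takes over 42 s, if anything falls off the work surface, if the arm or the gripper's body presses on something with over 40 N, if the wrist force passes 120 N, or if a joint passes its speed limit or range.

## Working session

There is one attempt and no reset: what is moved stays moved. The work goes in short steps, Python scripts to look and compute and a shell command to move; the robot and the scene stay as the last step left them, time stands still between calls to the robot, and variables do not carry over. Pictures are saved under pics/ and viewed, on a budget of 10 in all, crops included, one or two more only if the job needs it, and the job is handed in when it is done.

```bash
mkdir -p pics; ls
cat > h.py <<'E'
import numpy as np, cv2
from rig import env
def cam(n):
    p=env.camera_params(n); R=cv2.Rodrigues(np.array(p["rvec"],float))[0]; return np.array(p["K"]),R,np.array(p["tvec"],float).ravel()
def pts(n,depth):
    K,R,t=cam(n); v,u=np.mgrid[:depth.shape[0],:depth.shape[1]]
    c=np.stack([(u-K[0,2])/K[0,0]*depth,(v-K[1,2])/K[1,1]*depth,depth],-1)
    return (c-t)@R
def ray(n,u,v,z):
    K,R,t=cam(n); d=R.T@np.linalg.inv(K)@np.array([u,v,1.]); o=-R.T@t; return o+d*(z-o[2])/d[2]
E
python3 - <<'E'
from h import *
for n in("scene","top"):
    im,d=env.get_image(n); np.savez(f"{n}0.npz",im=im,d=d); cv2.imwrite(f"pics/{n}0.png",im[...,::-1])
    K,R,t=cam(n); print(n,-R.T@t,K[0,0],(d>0).mean())
s=env.observe(); print(s["tool_rot"],s["position"],s["ft_force"],s["grip_width"],s["time_s"])
E
```

```text
pics
scene [1.18904385 0.27583033 1.04480067] 504.37691399322216 0.9960204081632653
top [0.45107419 0.00511268 0.88180146] 396.8160511374548 0.9959523809523809
[[ 9.73480997e-01  2.28767888e-01 -3.72749944e-05]
 [ 2.28767739e-01 -9.73480148e-01  1.31272719e-03]
 [ 2.64023361e-04 -1.28644229e-03 -9.99999138e-01]] [ 0.12580604 -0.53516527  0.24777522] [ 0.03240512  0.62560832 -0.4653484 ] 0.08561593819470516 0.1
```

View pics/scene0.png

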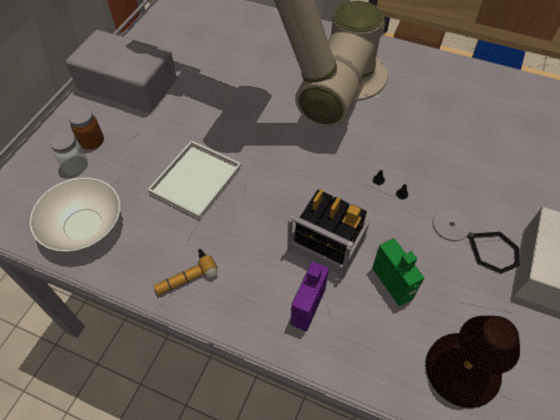

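View pics/top0.png

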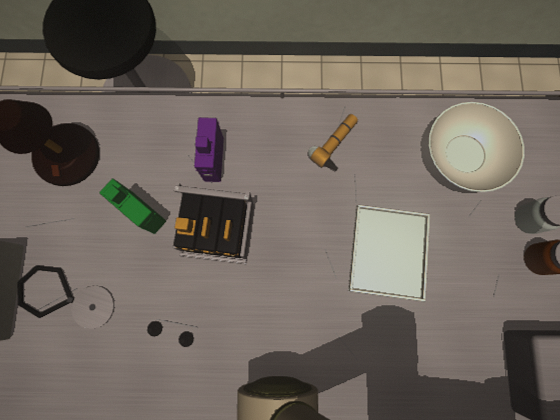

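The top view shows the rack at about (212,222), with the knob at (185,225), the two flat tabs at (205,226) and (227,230), the bar at row ~190 on the far side, and the tray at (390,252). The scene view agrees. Next I measure these.

Run:
```python
from h import *
for n,box in(("top",(165,260,185,275)),("scene",(285,375,180,270))):
    f=np.load(n+"0.npz"); im,d=f["im"],f["d"]; P=pts(n,d)
    hsv=cv2.cvtColor(im,cv2.COLOR_RGB2HSV)
    m=((hsv[...,0]>10)&(hsv[...,0]<30)&(hsv[...,1]>120)&(hsv[...,2]>80)).astype(np.uint8)
    b=np.zeros_like(m); b[box[2]:box[3],box[0]:box[1]]=1; m*=b
    k,l,st,c=cv2.connectedComponentsWithStats(m)
    for i in range(1,k):
        if st[i,4]<15: continue
        q=P[l==i]; t=q[:,2].max(); top=q[q[:,2]>np.percentile(q[:,2],90)-.006]
        r=cv2.minAreaRect((top[:,:2]*1000).astype(np.float32))
        print(n,st[i],c[i].round(1),"z",np.percentile(q[:,2],[5,50,95]).round(4),"top",top.mean(0).round(4),len(top),r)
    if n=="top":
        # tray
        w=((P[...,2]<.04)&(im.min(-1)>150)).astype(np.uint8); w[:, :330]=0; w[:,440:]=0; w[:190]=0;w[310:]=0
        k,l,st,c=cv2.connectedComponentsWithStats(w); i=1+np.argmax(st[1:,4]); cn=max(cv2.findContours((l==i).astype(np.uint8),0,2)[0],key=cv2.contourArea)
        # cast onto rim height
        cc=np.array([ray(n,*p[0],.022)[:2]*1000 for p in cn],np.float32)
        print("tray",cv2.minAreaRect(cc),"floor z",np.median(P[l==i][:,2]))
        blk=P[185:270,165:255].reshape(-1,3); blk=blk[(blk[:,2]>.1)&(blk[:,2]<.13)]
        print("case tops z",np.percentile(blk[:,2],[5,50,95]),cv2.minAreaRect((blk[:,:2]*1000).astype(np.float32)))
    cr=im[box[2]-5:box[3]+5,box[0]-5:box[1]+5,::-1]
    cv2.imwrite(f"pics/c_{n}.png",cv2.resize(cr,None,fx=5,fy=5,interpolation=2))
```

```text
top [175 217  21  19 239] [183.9 225.7] z [0.117  0.1566 0.1596] top [0.5744 0.1856 0.1578] 147 ((574.7453002929688, 185.80630493164062), (22.249937057495117, 22.079181671142578), 83.41754150390625)
top [201 217   7  20  88] [204.1 226.4] z [0.1465 0.1537 0.1558] top [0.5701 0.1443 0.1538] 79 ((570.5657348632812, 144.41143798828125), (7.279123306274414, 34.633304595947266), 83.05156707763672)
top [223 220   8  19  85] [226.5 228.9] z [0.1482 0.1537 0.156 ] top [0.5652 0.1027 0.1539] 78 ((565.2930297851562, 102.8939208984375), (7.004591464996338, 33.993377685546875), 83.80870819091797)
tray ((540.3779296875, -236.24839782714844), (158.5568084716797, 188.1247100830078), 82.92237854003906) floor z 0.005303035021084777
case tops z [0.11075274 0.11788929 0.12045358] ((589.3856811523438, 139.63821411132812), (138.96986389160156, 123.8397445678711), 83.43766784667969)
scene [313 190  10  12  57] [317.8 195.5] z [0.1408 0.1531 0.1564] top [0.5813 0.1042 0.1719] 48 ((872.704345703125, 181.9563751220703), (659.7290649414062, 17.024824142456055), 15.05005168914795)
scene [331 197   9  13  58] [335.3 203.4] z [0.1458 0.1527 0.1567] top [0.574  0.1425 0.1531] 49 ((573.4979858398438, 142.1593475341797), (7.8855204582214355, 32.49566650390625), 82.84044647216797)
scene [347 205  14  11 103] [353.4 209.9] z [0.1534 0.1569 0.1594] top [0.5772 0.1841 0.157 ] 98 ((577.637451171875, 183.7832794189453), (23.758203506469727, 23.978736877441406), 86.71533203125)
scene [342 216   4   7  15] [344.  219.3] z [0.1168 0.1189 0.1294] top [0.5846 0.1714 0.1285] 3 ((584.53662109375, 171.32266235351562), (2.054307699203491, 0.081268310546875), 33.55467987060547)
scene [348 217  13  11  46] [355.7 222.3] z [0.1166 0.1192 0.1273] top [0.5958 0.1973 0.1433] 40 ((877.42041015625, 226.8173828125), (630.4883422851562, 23.02596664428711), 6.8468403816223145)
```

View pics/c_top.png

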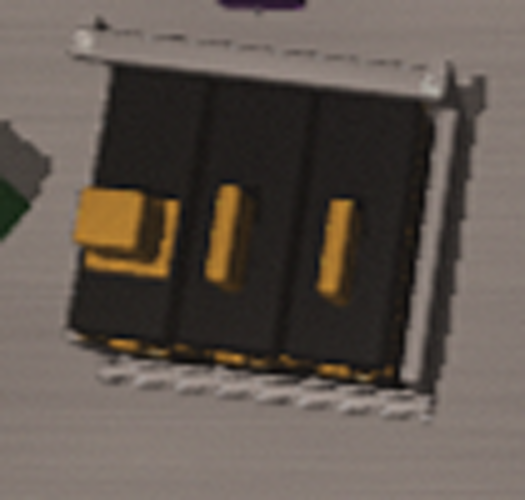

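The crop shows the knob at the left (+y) end of the row. The tabs are in line with it and the bar is at the back. The rows can't tilt the tool, so if the pinch is across the knob's y faces, the case can pivot between the pads. The gap from knob to the neighbouring tab is 26 mm, which leaves room for a 14.5 mm finger. I roll first and preset the opening.

```bash
cat >> h.py <<'E'
def go(x,y,z):
    s=env.observe(); R=np.array(s["tool_rot"]); p=np.array(s["position"])
    print("t",s["time_s"],"pos",p.round(4),"tool-frame shift",(R.T@(np.array([x,y,z])-p)).round(4),"yaw y",np.degrees(np.arctan2(R[1,1],R[0,1])).round(2),"F",np.round(s["ft_force"],1),"w",round(s["grip_width"],4),"q",np.round(s["q"],0))
E
python3 -m handwheel '[[[0,0,0,0.12],[0,0,0,0.12],[0,0,0,0.113]]]' 42 20
python3 -c "
from h import *
go(.5757,.1855,.248)"
```

```text
time_s: 0.35
position: [0.1258, -0.5352, 0.248]
tool_rot: [[0.992, -0.128, -0.0], [-0.128, -0.992, 0.001], [-0.0, -0.001, -1.0]]
ft_force: [0.2, 0.1, -0.8]
grip_width: 0.0518
t 0.35 pos [ 0.1258 -0.5352  0.248 ] tool-frame shift [ 3.541e-01 -7.723e-01  6.000e-04] yaw y -97.34 F [ 0.2  0.1 -0.8] w 0.0518 q [-89.  22.  74.   0.  84.   8.]
```

```bash
python3 -m handwheel '[[[0.0161,-0.0351,0,0],[0.0161,-0.0351,0,0],[0.0161,-0.0351,0,0],[0.0161,-0.0351,0,0],[0.0161,-0.0351,0,0]]]' | head -2
python3 -m handwheel '[[[0.0161,-0.0351,0,0],[0.0161,-0.0351,0,0],[0.0161,-0.0351,0,0],[0.0161,-0.0351,0,0],[0.0161,-0.0351,0,0]]]' | head -2
python3 -m handwheel '[[[0.0161,-0.0351,0,0],[0.0161,-0.0351,0,0],[0.0161,-0.0351,0,0],[0.0161,-0.0351,0,0],[0.0161,-0.0351,0,0]]]' | head -2
python3 -m handwheel '[[[0.0161,-0.0351,0,0],[0.0161,-0.0351,0,0],[0.0161,-0.0351,0,0],[0.0161,-0.0351,0,0],[0.0161,-0.0351,0,0]]]' | head -2
python3 -c "
from h import *
go(.5757,.1855,.248)"
```

```text
time_s: 0.77
position: [0.2276, -0.3692, 0.248]
time_s: 1.18
position: [0.3288, -0.2048, 0.2483]
time_s: 1.6
position: [0.4302, -0.0402, 0.2483]
time_s: 2.02
position: [0.5315, 0.1242, 0.248]
t 2.0167 pos [0.5315 0.1242 0.248 ] tool-frame shift [ 0.0364 -0.0662 -0.    ] yaw y -96.98 F [ 0.  -1.3  1.2] w 0.0357 q [ 1. 21. 75. -0. 84. 98.]
```

```bash
python3 -m handwheel '[[[0.016,-0.035,0,0],[0.016,-0.035,0,0],[0,0,0.03,0],[0,0,0.03,0],[0,0,0,0]]]' | head -2
python3 - <<'E'
from h import *
go(.5757,.1855,.144)
for n in("scene","top"):
    im,d=env.get_image(n); np.savez(n+"1.npz",im=im,d=d)
    b=(140,270,160,290) if n=="top" else (270,400,120,270)
    cv2.imwrite(f"pics/{n}1.png",cv2.resize(im[b[2]:b[3],b[0]:b[1],::-1],None,fx=3,fy=3))
a=cv2.imread("pics/top1.png");b=cv2.imread("pics/scene1.png")
h=min(len(a),len(b));cv2.imwrite("pics/pre.png",np.hstack([a[:h],b[:h]]))
E
```

```text
time_s: 2.43
position: [0.5689, 0.188, 0.1824]
t 2.4333 pos [0.5689 0.188  0.1824] tool-frame shift [0.0074 0.0015 0.0383] yaw y -96.94 F [ 0.1 -0.6 -0.6] w 0.0356 q [  7.  30.  72.  -0.  79. 104.]
```

View pics/pre.png

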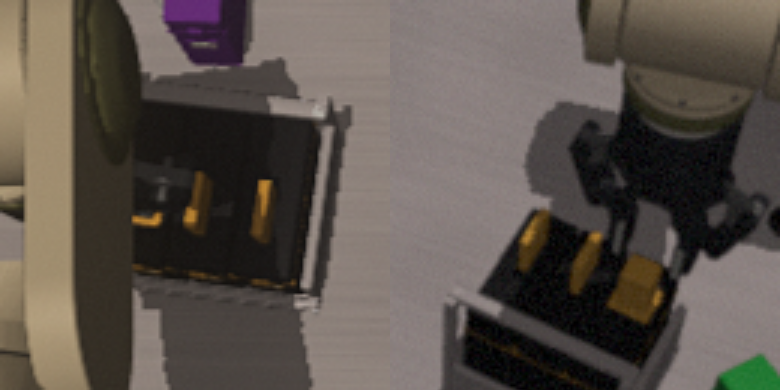

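The left crop shows the tabs beside the fingers. In the right crop, the fingers straddle the knob at about (640,285) in the y direction, with one between the knob and the next tab.

```bash
python3 -c "
from h import *
go(.5757,.1855,.144)"
python3 -m handwheel '[[[0.004,0.001,0.012,0],[0.002,0,0.01,0],[0,0,0,0]]]' 
python3 -c "
from h import *
go(.5757,.1855,.144)"
```

```text
t 2.5333 pos [0.5711 0.1876 0.1882] tool-frame shift [0.0049 0.0015 0.0442] yaw y -97.01 F [-0.5  0.2  0.7] w 0.0362 q [  7.  30.  71.  -0.  79. 104.]
time_s: 2.78
position: [0.5771, 0.1854, 0.1649]
tool_rot: [[0.992, -0.123, -0.002], [-0.123, -0.992, -0.0], [-0.002, 0.0, -1.0]]
ft_force: [-0.3, 0.0, -0.9]
grip_width: 0.0354
t 2.7833 pos [0.5771 0.1854 0.1649] tool-frame shift [-0.0013  0.      0.021 ] yaw y -97.05 F [-0.3  0.  -0.9] w 0.0354 q [  7.  31.  73.  -0.  76. 104.]
```

```bash
python3 -m handwheel '[[[0,0,0.008,0],[0,0,0.007,0],[0,0,0.005,0],[0,0,0,0],[0,0,0,0]]]' 
python3 -c "
from h import *
go(.5757,.1855,.144)"
```

```text
time_s: 3.2
position: [0.577, 0.186, 0.1461]
tool_rot: [[0.993, -0.122, -0.0], [-0.122, -0.993, -0.0], [-0.0, 0.0, -1.0]]
ft_force: [-1.0, -0.2, -0.1]
grip_width: 0.0359
t 3.2 pos [0.577  0.186  0.1461] tool-frame shift [-0.0013  0.0006  0.0021] yaw y -97.0 F [-1.  -0.2 -0.1] w 0.0359 q [  7.  32.  74.   0.  74. 104.]
```

```bash
python3 -m handwheel '[[[0,0,0,0],[0,0,0,0],[0,0,0,0],[0,0,0,0]]]' 0 20
python3 -m handwheel '[[[0,0,0,0],[0,0,0,0]]]'
```

```text
time_s: 3.53
position: [0.5772, 0.1859, 0.1467]
tool_rot: [[0.993, -0.122, 0.001], [-0.122, -0.993, -0.0], [0.001, -0.0, -1.0]]
ft_force: [-0.6, -0.5, 1.7]
grip_width: 0.0237
time_s: 3.7
position: [0.5772, 0.1859, 0.1467]
tool_rot: [[0.993, -0.122, 0.001], [-0.122, -0.993, 0.0], [0.001, -0.0, -1.0]]
ft_force: [0.1, -0.1, 2.9]
grip_width: 0.0238
```

```bash
python3 -m handwheel '[[[-0.0041,0,-0.0012,0],[-0.0041,0,-0.001,0],[-0.0041,0,-0.0009,0],[0,0,0,0]]]' 
python3 -m handwheel '[[[-0.0042,0,-0.0008,0],[-0.0042,0,-0.0007,0],[-0.0042,0,-0.0005,0],[0,0,0,0]]]'
python3 - <<'E'
from h import *
im,d=env.get_image("scene");cv2.imwrite("pics/tip1.png",cv2.resize(im[120:280,270:410,::-1],None,fx=4,fy=4,interpolation=2))
E
```

```text
time_s: 4.03
position: [0.5643, 0.1875, 0.1496]
tool_rot: [[0.993, -0.122, 0.0], [-0.122, -0.993, -0.0], [0.0, 0.0, -1.0]]
ft_force: [2.2, -1.4, -1.9]
grip_width: 0.0237
time_s: 4.37
position: [0.5517, 0.1892, 0.1517]
tool_rot: [[0.993, -0.122, -0.0], [-0.122, -0.993, -0.0], [-0.0, 0.0, -1.0]]
ft_force: [1.7, -1.5, -2.5]
grip_width: 0.0236
```

View pics/tip1.png

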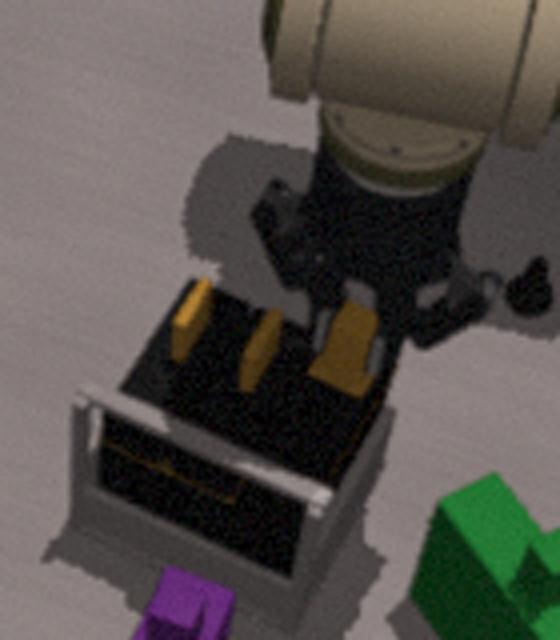

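The knob case is tipping forward, with the knob at about (345,350) ahead of the tabs. The tabs haven't moved and the forces are about 2–3 N. I continue the arc to about 17.5°.

```bash
python3 -m handwheel '[[[-0.0042,0,-0.0004,0],[-0.0042,0,-0.0003,0],[-0.0042,0,-0.0002,0],[0,0,0,0]]]' 
python3 -m handwheel '[[[-0.0035,0,0,0],[-0.0035,0,0,0],[0,0,0,0],[0,0,0,0]]]'
python3 - <<'E'
from h import *
im,d=env.get_image("scene");np.savez("scene2.npz",im=im,d=d)
P=pts("scene",d); hsv=cv2.cvtColor(im,cv2.COLOR_RGB2HSV)
e=np.array([.9925,-.122,0]);f=np.array([.122,.9925,0])
# black top of the tipped case: slope along e; local coords about knob start
Q=P-np.array([.5757,.1855,0]); a=Q@e;b=Q@f
# points in case lane, behind knob
for lo,hi,nm in((-15,15,"fetch"),(-57,-27,"tab_a"),(-99,-69,"tab_b")):
    m=(b>lo/1000)&(b<hi/1000)&(P[...,2]>.09)&(P[...,2]<.2)&(im.max(-1)<60)&(a>.005 if nm!="fetch" else a>-.02)&(a<.062)
    A=np.c_[a[m],np.ones(m.sum())]; z=P[...,2][m]
    for _ in range(4):
        c=np.linalg.lstsq(A,z,rcond=None)[0]; r=abs(A@c-z); k=r<max(.002,np.median(r)*2); A,z=A[k],z[k]
    print(nm,m.sum(),len(z),"slope deg",np.degrees(np.arctan(c[0])).round(1),"z at a=15mm:",(c@[.015,1]).round(4),"a range",A[:,0].min().round(3),A[:,0].max().round(3))
cv2.imwrite("pics/tip2.png",cv2.resize(im[120:280,270:410,::-1],None,fx=4,fy=4,interpolation=2))
E
```

```text
time_s: 4.75
position: [0.5392, 0.1907, 0.1526]
tool_rot: [[0.993, -0.122, -0.0], [-0.122, -0.993, 0.0], [-0.0, -0.0, -1.0]]
ft_force: [2.0, -2.1, -0.7]
grip_width: 0.0236
time_s: 5.08
position: [0.5327, 0.1915, 0.1525]
tool_rot: [[0.993, -0.122, -0.0], [-0.122, -0.993, 0.0], [-0.0, -0.0, -1.0]]
ft_force: [1.4, -1.4, 3.3]
grip_width: 0.0237
fetch 420 238 slope deg 6.0 z at a=15mm: 0.1353 a range -0.019 0.039
tab_a 225 165 slope deg 0.9 z at a=15mm: 0.1171 a range 0.005 0.052
tab_b 216 157 slope deg 1.1 z at a=15mm: 0.1168 a range 0.005 0.051
```

View pics/tip2.png

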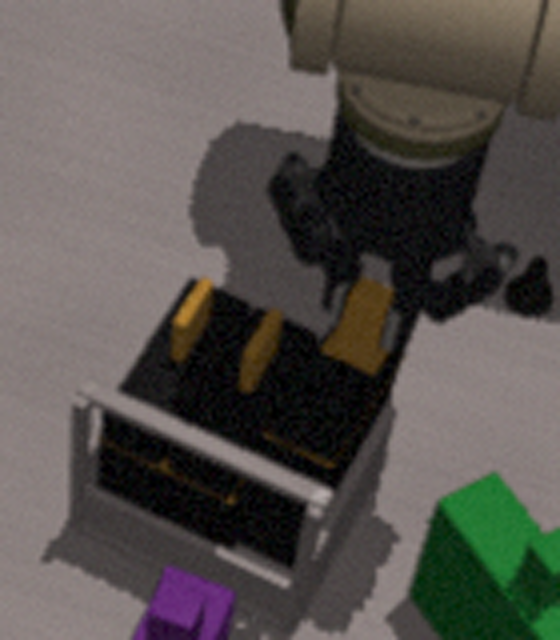

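The knob's top has moved further forward to about (365,310), and the case's rear edge at (300,448) is clear of the bar. The tabs are unmoved. I measure the tilt properly, because that fit mixed two faces.

Run:
```python
from h import *
f_=np.load("scene2.npz");im,d=f_["im"],f_["d"];P=pts("scene",d)
e=np.array([.9925,-.122,0]);f=np.array([.122,.9925,0])
Q=P-np.array([.5757,.1855,0]); a=Q@e;b=Q@f
m=(b>-.015)&(b<.015)&(P[...,2]>.04)&(P[...,2]<.2)&(im.max(-1)<70)
for lo in range(-20,75,5):
    k=m&(a>lo/1e3)&(a<(lo+5)/1e3)
    if k.sum(): print(lo+2.5,k.sum(),np.percentile(P[...,2][k],[10,50,90]).round(4))
```

```text
-17.5 23 [0.1272 0.1288 0.1314]
-12.5 19 [0.1284 0.1302 0.1316]
-7.5 22 [0.1306 0.1315 0.1332]
-2.5 19 [0.1324 0.1337 0.1352]
2.5 24 [0.1333 0.1351 0.1361]
7.5 19 [0.1344 0.136  0.1382]
12.5 25 [0.1364 0.1378 0.1397]
17.5 26 [0.1365 0.139  0.1414]
22.5 21 [0.1391 0.141  0.1426]
27.5 23 [0.1408 0.1424 0.1439]
32.5 50 [0.1352 0.1412 0.1444]
37.5 84 [0.1198 0.1297 0.138 ]
42.5 67 [0.109  0.1141 0.1227]
47.5 9 [0.081  0.0839 0.092 ]
52.5 63 [0.0709 0.0792 0.0867]
57.5 77 [0.0563 0.064  0.073 ]
62.5 59 [0.0419 0.0491 0.0567]
67.5 3 [0.045  0.0455 0.0473]
72.5 4 [0.1312 0.1316 0.1319]
```

The tilt is 16.8° and the rear top edge is at the predicted place, a = 33 mm and z = 0.144, with the foot standing. I firm up the grip and lift.

```bash
python3 -m handwheel '[[[0,0,0,0],[0,0,0,0],[0,0,0,0]]]' 0 70 | grep -v rot
python3 -m handwheel '[[[0,0,-0.005,0],[0,0,-0.006,0],[-0.003,0,-0.007,0],[-0.007,0,-0.008,0],[-0.008,0,-0.009,0]]]'  | grep -v rot
python3 -m handwheel '[[[-0.01,0,-0.01,0],[-0.01,0,-0.012,0],[-0.008,0,-0.015,0],[-0.005,0,-0.018,0],[0,0,-0.018,0]]]'  | grep -v rot
python3 -m handwheel '[[[0,0,-0.02,0],[0,0,-0.02,0],[0,0,-0.01,0],[0,0,0,0],[0,0,0,0]]]'  | grep -v rot
python3 - <<'E'
from h import *
im,d=env.get_image("scene");np.savez("scene3.npz",im=im,d=d)
cv2.imwrite("pics/lift.png",cv2.resize(im[80:280,250:430,::-1],None,fx=3,fy=3,interpolation=2))
go(.54,-.236,.27)
E
```

```text
time_s: 5.38
position: [0.5329, 0.1914, 0.1525]
ft_force: [0.8, -0.9, 5.4]
grip_width: 0.0226
time_s: 5.8
position: [0.5141, 0.1936, 0.1877]
ft_force: [-0.1, -0.9, -1.8]
grip_width: 0.0225
time_s: 6.22
position: [0.4801, 0.198, 0.262]
ft_force: [0.3, -0.0, -2.6]
grip_width: 0.023
time_s: 6.63
position: [0.4815, 0.1977, 0.3107]
ft_force: [-0.3, 0.0, -4.2]
grip_width: 0.0228
t 6.6833 pos [0.4814 0.1976 0.3099] tool-frame shift [0.111  0.4233 0.0399] yaw y -96.99 F [ 0.1 -0.3 -2.4] w 0.0233 q [  9.  17.  72.   0.  91. 106.]
```

View pics/lift.png

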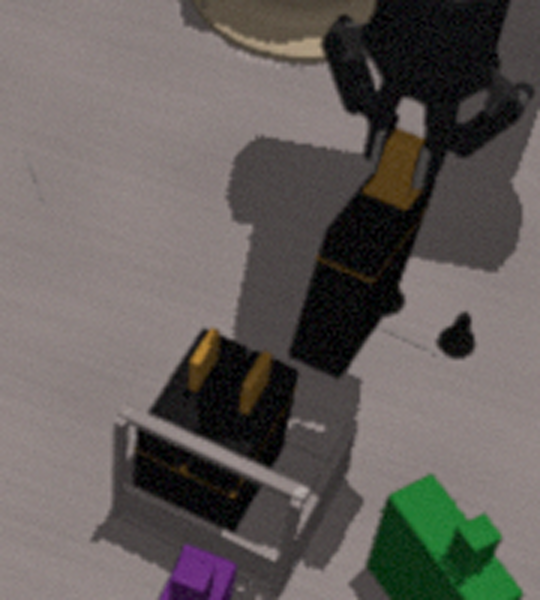

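The case hangs free, still tilted, clear of the bar. Both tab cases stand in the rack at about (225,400). I carry it over to the tray.

```bash
python3 -m handwheel '[[[0.0013,0.01,0,0],[0.0023,0.018,0,0],[0.003,0.024,0,0],[0.003,0.024,0,0],[0.003,0.024,0,0]]]' | grep -v rot
python3 -m handwheel '[[[0.003,0.024,0,0],[0.003,0.024,0,0],[0.003,0.024,0,0],[0.003,0.024,0,0],[0.003,0.024,0,0]]]' | grep -v rot
python3 -m handwheel '[[[0.003,0.024,0,0],[0.003,0.024,0,0],[0.003,0.024,0,0],[0.003,0.024,0,0],[0.003,0.024,0,0]]]' | grep -v rot
python3 -m handwheel '[[[0.003,0.024,0,0],[0.003,0.024,0,0],[0.0026,0.02,0,0],[0.0016,0.011,0,0],[0.0006,0.0045,0,0]]]' | grep -v rot
python3 -m handwheel '[[[0,0,0.015,0],[0,0,0.025,0],[0,0,0.025,0],[0,0,0.02,0],[0,0,0.005,0]]]' | grep -v rot
python3 -m handwheel '[[[0,0,0,0],[0,0,0,0],[0,0,0,0]]]' | grep -v rot
python3 - <<'E'
from h import *
go(.483,-.2291,.16)
im,d=env.get_image("scene");P=pts("scene",d)
e=np.array([.9925,-.122,0]);f=np.array([.122,.9925,0])
p=np.array(env.observe()["position"]);Q=P-p; a=Q@e;b=Q@f
m=(b>-.016)&(b<.016)&(P[...,2]>.03)&(P[...,2]<p[2]+.01)&(im.max(-1)<70)
for lo in range(-20,120,10):
    k=m&(a>lo/1e3)&(a<(lo+10)/1e3)
    if k.sum(): print(lo+5,k.sum(),np.percentile(P[...,2][k],[10,50,90]).round(4))
cv2.imwrite("pics/tray.png",cv2.resize(im[60:280,120:330,::-1],None,fx=2.7,fy=2.7,interpolation=2))
E
```

```text
time_s: 7.1
position: [0.482, 0.0953, 0.3094]
ft_force: [0.1, -0.7, -3.2]
grip_width: 0.023
time_s: 7.52
position: [0.4821, -0.0258, 0.3095]
ft_force: [0.7, -0.3, -3.1]
grip_width: 0.0232
time_s: 7.93
position: [0.4823, -0.1466, 0.3095]
ft_force: [0.3, -0.3, -3.1]
grip_width: 0.0227
time_s: 8.35
position: [0.4831, -0.2308, 0.3094]
ft_force: [-0.4, 0.5, -3.1]
grip_width: 0.0226
time_s: 8.77
position: [0.4824, -0.2276, 0.2171]
ft_force: [0.5, 0.7, -3.9]
grip_width: 0.0229
time_s: 9.02
position: [0.4842, -0.2294, 0.2218]
ft_force: [0.5, 0.0, -3.0]
grip_width: 0.0231
t 9.0167 pos [ 0.4842 -0.2294  0.2218] tool-frame shift [-0.0014 -0.0002  0.0618] yaw y -96.98 F [ 0.5  0.  -3. ] w 0.0231 q [-38.  22.  79.   0.  79.  59.]
-15 13 [0.1833 0.185  0.1857]
-5 8 [0.1786 0.1863 0.1887]
5 12 [0.1187 0.2149 0.2303]
15 27 [0.1937 0.2199 0.2269]
25 30 [0.1954 0.1973 0.1996]
35 41 [0.1699 0.2003 0.2028]
45 33 [0.201  0.203  0.2045]
55 42 [0.2045 0.2065 0.2088]
65 39 [0.2074 0.2098 0.2116]
75 78 [0.199  0.2098 0.2126]
85 144 [0.1733 0.1861 0.2005]
95 148 [0.1385 0.1527 0.1676]
105 99 [0.1129 0.1235 0.1359]
```

View pics/tray.png

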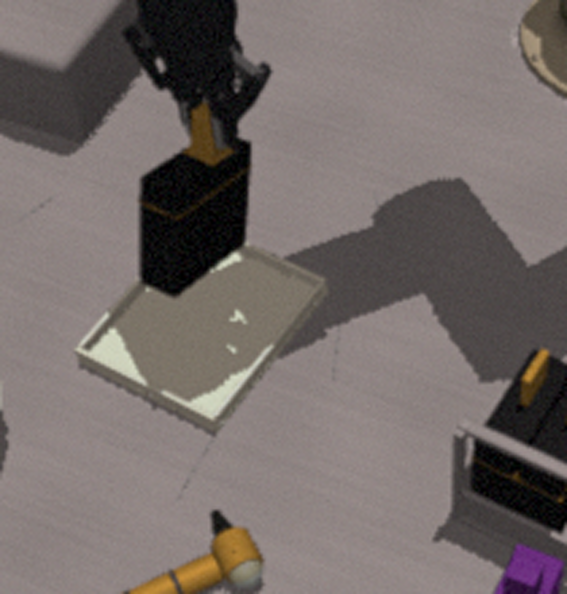

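The case hangs over the tray, tilted 17°, with its foot at about (175,290) in the picture. It hasn't slipped. I lower the front edge to the floor.

```bash
python3 -m handwheel '[[[0,0,0.018,0],[0,0,0.02,0],[0,0,0.016,0],[0,0,0.008,0],[0,0,0,0]]]' | grep -v rot
python3 -m handwheel '[[[0,0,0.003,0],[0,0,0.003,0],[0,0,0.002,0],[0,0,0,0],[0,0,0,0]]]' | grep -v rot
```

```text
time_s: 9.48
position: [0.4834, -0.229, 0.1575]
ft_force: [0.5, 0.1, -3.4]
grip_width: 0.0227
time_s: 9.9
position: [0.4838, -0.2293, 0.1507]
ft_force: [-0.8, 0.6, -3.2]
grip_width: 0.0231
```

```bash
python3 -m handwheel '[[[0,0,0.001,0],[0,0,0.001,0],[0,0,0,0],[0,0,0,0]]]' | grep -v rot
```

```text
time_s: 10.23
position: [0.4841, -0.2295, 0.1495]
ft_force: [-0.6, 1.2, 5.6]
grip_width: 0.0231
```

The force went from -3 to +6 N, so the front edge is on the floor. I ease the grip to 20 N and rotate the case upright along the reverse arc.

```bash
python3 -m handwheel '[[[0,0,0,0],[0,0,0,0]]]' 0 20 | grep -v rot
python3 -m handwheel '[[[0.0035,0,0,0],[0.0035,0,0,0],[0.0042,0,0.0002,0],[0.0042,0,0.0003,0],[0,0,0,0]]]' | grep -v rot
python3 -m handwheel '[[[0.0042,0,0.0004,0],[0.0042,0,0.0005,0],[0.0042,0,0.0007,0],[0,0,0,0]]]' | grep -v rot
python3 - <<'E'
from h import *
im,d=env.get_image("scene");P=pts("scene",d)
e=np.array([.9925,-.122,0]);f=np.array([.122,.9925,0])
p=np.array(env.observe()["position"]);Q=P-p; a=Q@e;b=Q@f
m=(b>-.016)&(b<.016)&(P[...,2]>.03)&(P[...,2]<p[2]+.01)&(im.max(-1)<70)
for lo in range(-20,120,10):
    k=m&(a>lo/1e3)&(a<(lo+10)/1e3)
    if k.sum(): print(lo+5,k.sum(),np.percentile(P[...,2][k],[10,50,90]).round(4))
E
```

```text
time_s: 10.4
position: [0.4841, -0.2295, 0.1495]
ft_force: [-0.2, 1.1, 5.0]
grip_width: 0.0229
time_s: 10.82
position: [0.4993, -0.2314, 0.1488]
ft_force: [-2.2, 0.5, 6.1]
grip_width: 0.0229
time_s: 11.15
position: [0.512, -0.233, 0.147]
ft_force: [-2.4, -0.1, 5.7]
grip_width: 0.0229
-15 7 [0.1127 0.1151 0.1163]
-5 10 [0.0953 0.1177 0.1564]
5 9 [0.1153 0.1377 0.1562]
15 38 [0.1179 0.1386 0.1529]
25 44 [0.1175 0.1196 0.1218]
35 40 [0.1178 0.1201 0.1223]
45 36 [0.1197 0.1215 0.1239]
55 43 [0.1205 0.1227 0.1238]
65 39 [0.1213 0.1235 0.1259]
75 220 [0.0595 0.0914 0.1195]
85 58 [0.0342 0.0434 0.0591]
```

The tilt is now about 5.6° and following the arc. I finish it.

```bash
python3 -m handwheel '[[[0.0042,0,0.0008,0],[0.0041,0,0.0009,0],[0.0041,0,0.001,0],[0.0015,0,0.0006,0],[0,0,0,0]]]' | grep -v rot
cat > m.py <<'E'
from h import *
im,d=env.get_image("scene");P=pts("scene",d)
e=np.array([.9925,-.122,0]);f=np.array([.122,.9925,0])
p=np.array([.5268,-.2345,.1437]);Q=P-p; a=Q@e;b=Q@f
for nm,A in(("x",a),("y",b)):
    m=(abs(b)<.018)&(P[...,2]>.105)&(P[...,2]<.125)&(im.max(-1)<70)&(a>.02)&(a<.062)
    c=np.polyfit(A[m],P[...,2][m],1); print(nm,m.sum(),"slope deg",np.degrees(np.arctan(c[0])).round(2),"z",np.median(P[...,2][m]))
go(.5268,-.2345,.1437)
E
python3 m.py
```

```text
time_s: 11.62
position: [0.5259, -0.2347, 0.1438]
ft_force: [-1.7, -0.5, 5.2]
grip_width: 0.0227
x 217 slope deg 1.24 z 0.11447361866376826
y 217 slope deg -2.75 z 0.11447361866376826
t 11.6667 pos [ 0.5258 -0.2347  0.1438] tool-frame shift [ 0.001  -0.0003  0.0001] yaw y -96.99 F [-2.2  0.4  4.8] w 0.023 q [-36.  30.  80.  -0.  71.  61.]
```

```bash
python3 -m handwheel '[[[0.001,0,0,0],[0,0,0,0],[0,0,0,0]]]' | grep -v rot
python3 -m handwheel '[[[0,0,0,0],[0,0,0,0],[0,0,0,0],[0,0,0,0]]]' 60 | grep -v rot
python3 -m handwheel '[[[0,0,-0.01,0],[0,0,-0.015,0],[0,0,-0.02,0],[0,0,-0.03,0],[0,0,-0.03,0]]]' | grep -v rot
python3 -m handwheel '[[[-0.035,0,-0.03,0],[-0.04,0,0,0],[-0.04,0,0,0],[0,0,0,0],[0,0,0,0]]]' | grep -v rot
python3 m.py
python3 - <<'E'
from h import *
out=[]
for n,b in(("scene",(120,400,100,280)),("top",(160,440,170,310))):
    im,d=env.get_image(n);np.savez(n+"9.npz",im=im,d=d);P=pts(n,d)
    out.append(cv2.resize(im[b[2]:b[3],b[0]:b[1],::-1],None,fx=1.8,fy=1.8))
    hsv=cv2.cvtColor(im,cv2.COLOR_RGB2HSV)
    m=((hsv[...,0]>10)&(hsv[...,0]<30)&(hsv[...,1]>110)&(hsv[...,2]>70)&(P[...,2]>.145)&(P[...,2]<.165)).astype(np.uint8)
    k,l,st,c=cv2.connectedComponentsWithStats(m)
    for i in range(1,k):
        if st[i,4]>=20: print(n,c[i].round(),P[l==i].mean(0).round(4),st[i,4])
    tb=(P[...,2]>.1)&(P[...,2]<.125)&(im.max(-1)<70)&(np.hypot(P[...,0]-.54,P[...,1]+.236)<.09)
    print(n,"black top rect",cv2.minAreaRect((P[tb][:,:2]*1000).astype(np.float32)))
cv2.imwrite("pics/end.png",np.vstack(out))
E
```

```text
time_s: 11.92
position: [0.5264, -0.2348, 0.1437]
ft_force: [-2.3, -0.0, 6.6]
grip_width: 0.023
time_s: 12.25
position: [0.5264, -0.2345, 0.1428]
ft_force: [-0.3, 0.4, 0.7]
grip_width: 0.0509
time_s: 12.67
position: [0.526, -0.2343, 0.2495]
ft_force: [-0.4, -0.2, -0.0]
grip_width: 0.0515
time_s: 13.08
position: [0.4144, -0.2206, 0.2763]
ft_force: [0.4, -0.1, -0.5]
grip_width: 0.0512
x 218 slope deg -0.35 z 0.11391222979495547
y 218 slope deg -2.09 z 0.11391222979495547
t 13.1333 pos [ 0.4156 -0.2211  0.2761] tool-frame shift [ 0.1118 -0.0005  0.1326] yaw y -97.05 F [ 0.7  0.2 -0.2] w 0.0516 q [-42.  13.  83.   0.  84.  55.]
scene [191. 138.] [ 0.53   -0.2338  0.1528] 83
scene [318. 196.] [0.5692 0.1009 0.1522] 61
scene [335. 204.] [0.574  0.1426 0.1518] 61
scene black top rect ((543.1068115234375, -236.0554962158203), (41.36834716796875, 112.50041198730469), 83.0632095336914)
top [204. 226.] [0.5698 0.1444 0.1529] 94
top [226. 229.] [0.5649 0.1027 0.1529] 88
top [409. 253.] [ 0.5244 -0.2326  0.1551] 145
top black top rect ((538.7069091796875, -233.90155029296875), (40.582183837890625, 107.73403930664062), 83.76041412353516)
```

View pics/end.png

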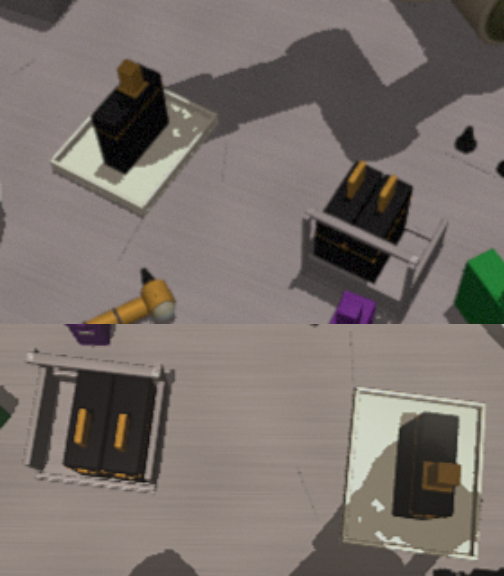

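The case stands upright in the tray's centre (knob at about (130,75) in the upper view), the gripper is clear, and both tab cases stand in the rack where they were. I hand the job in.

```bash
python3 -c "
from rig import env
print(env.close_job())"
```

```text
the job is handed in; nothing more can be done
None
```

The case with the square knob now stands upright in the middle of the white tray, and I handed the job in at about 13 s of the 42 s allowed.

- **Grasp:** The moves cannot tilt the tool, so I pinched the knob on its two side faces, letting the case pivot between the pads. This is not the front-and-back grip your notes call for. The finger fitted between the knob and the neighbouring tab without any contact showing in the forces.
- **Tip and lift:** I tipped the case forward to a measured 16.8° with its foot in the rack. Only then did I grip harder and draw it up and to the front, clear of the bar.
- **Placing:** I set the front edge down on the tray floor, turned the case upright, and only then let go.

**Last checks:**
- **Position:** The case centre measured about (0.541, -0.235) against the tray centre at (0.540, -0.236). The two cameras differ by about 4 mm in x and 2 mm in y.
- **Upright:** The front-to-back slope read -0.35°, but the same kind of fit read about +1° on the untouched cases, so it is good to only about a degree. The sideways slope read -2.1°, which I put down to noise in the narrow strip measured; the case looks upright in both views.
- **Tab cases:** In the top view both tabs are within 1 mm of where they started. The scene camera agrees for the nearer one; its first reading of the other was unusable.
- **Forces:** Wrist force readings stayed under about 7 N throughout.
- **Gripper:** It was clear of everything at hand-in.

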